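# Prop the fume box flap open on its stay

### The arm

A 6-joint arm with a two-finger parallel gripper is mounted at the origin on the work surface. World frame = base frame: x ahead of the robot, y to its left, z up, the work surface at z = 0. Lengths are in m, angles in rad, forces in N, time in s.
With the tool pointing down it reaches from about 0.375 to 0.9 m from the base axis. Payload 3.1 kg.
Tool frame: the origin (TCP) lies at the centre of the arm's flange, where the gripper is bolted on; the fingertips stand robot.tip_extent ahead of it and the grasp point (between the pads) lies 164 mm ahead of it (robot.tip_extent is the distance from the TCP to the fingertips, in m); z points along the fingers, y is the line along which they close (so a half turn about z gives the same grasp; the last joint's range is limited). The gripper opens to 87 mm and grips with 3 to 60 N. Pads are 19 mm wide; open, the fingers measure 117 mm over their backs; the gripper's body (75 mm by 190 mm) begins 51 mm behind the grasp point.
Start: joints at [1.022, 0.527, 1.433, -0, 1.181, -0.178], TCP at [0.226, 0.583, 0.405] pointing down, gripper open.
Joint ranges: [-3.08, 3.08], [-0.75, 2.2], [0.22, 2.44], [-1.43, 4.57], [0, 2.65], [-2.85, 2.85]. Speed limits (rad/s): [2.79, 2.79, 3.14, 3.14, 3.14, 3.14].

### API

Orientations are given as a unit quaternion [x, y, z, w].
In Python, from rig import get_obs, camera, hand_in, cut_out, robot gives the robot as it stands.
- The arm moves only by the tool step_arm, never from a script. Its argument "rows" is a list of rows, each a list of 6 numbers: the shift along the world's x, y, z in m, then the turn, a rotation vector about the world's x, y, z in degrees. A call has 1 to 12 rows; each row shifts and turns the commanded pose from where the row before left it; what a row does not reach is not made up. A row lasts 1/8 s, in which the tool goes at most 62.5 mm and 10.7 degrees, less where a joint would pass 70% of its speed; a pose out of reach is approached as far as the arm can. A call is refused whole if a number of a shift passes 0.0625 or a number of a turn 10.7, either way. A call with a gripper value outside its range is refused whole. "jaw" is the finger opening in m, from 0 to 0.087, set as the call begins (left out, the last holds). The fingers move at their own pace and stop on an object; "squeeze" is the grip in N (left out, the last holds). Time passes only in rows, so rows that do not move let the fingers close. It gives the time, the measured TCP pose, the force, the opening and the grip force at its end, in the units of the state.
- get_obs(): the state, without advancing time (a new reading comes with each control period).
- camera(name): name is "scene" or "top"; returns a dict with "pixels" (400x640x3 uint8, blue, green, red), "depth" (400x640 float32, m along the optical axis (not along the pixel's ray), 0 where there is no reading), "fov_y" (degrees; the focal length in pixels is half the picture's height over the tangent of half this angle, whatever the lens; pixels are square), "cx", "cy" (the principal point, pixels), "k1" (the pictures are not rectified: a ray, as slopes to the right and down, at radius r is drawn at 1 + k1 r^2 times it, then the intrinsics apply), "extrinsics" (4x4, takes a point from camera to world coordinates). Camera axes: x right, y up, looking along -z (the intrinsics and any distortion apply to the point x, -y, -z); pixel columns grow to the right and rows downward; lengths in m; the calibration is good to about 2 mm. A picture is of the moment at which its call begins.
- hand_in(): hands the job in; it is judged then, once.
Trained networks look in the newest picture that a camera, given by its name, has taken for a name from the list of things; names that differ only in an ending like _2 or _b are one class to them, and where a whole thing is asked for, a point or a joint stands for the part that bears it (a point fixed in the world has none). Each returns a list of dicts, best first, with "confidence" (0 to 1); they miss things now and then, are a little off and sometimes report something else, mostly with a low value. They report only what shows in the picture. A call takes as long as a camera call.
- cut_out(label, camera): "region" (400x640 bool, what is visible of it) and "extent" ([centre column, centre row, width, height] in pixels, round what is visible of it).
The state is a dict: "time": time; "q": joint angles; "joint_velocities": joint speeds; "joint_torque": joint torques, N m; "position": TCP position; "tool_rot": TCP orientation; "ft_force": force on the tool from outside, world axes, zero at the start; "moment": the same for the moment, N m; "grip_width": finger opening in m; "grip_force": force on a finger pad.
Only numpy, scipy, OpenCV 4.12 (cv2) and the standard library are available. Lean on these libraries where they do the work, as an engineer would, in place of code of your own. Each camera call takes 0.05 s, during which the arm holds its last target. There are 200 camera calls.

### The job

Prop open the flap of the blue fume-extraction box: take the perforated stay bar by its black knob, swing the flap out with it and drop the bar's third hole, counted from the pivot (the one next but one to the knob), right down over the upright peg on the roof so that it holds the flap, then let go. The peg sits a few millimetres off the middle of its plate, on an eccentric, so feel for it gently without forcing the bar down on it, and leave everything else where it is.

Things in the scene. Friction and masses are not known exactly. Their poses are not given: they have to be found in the camera images.
- hood: the blue sheet-steel fume-extraction box on the bench, 270 mm deep (x), 340 mm wide (y), 150 mm high, fixed; its front, closed by the flap, faces the robot. Origin under the middle of the front, at bench level; x points to its back, y to its left, z up. The roof is at z = 150 mm
- flap (a joint): angle of the front flap (262 mm wide, 140 mm high) about its upright hinge at the box's left (+y) front edge; 0 = shut, grows as the free edge swings out towards the robot, to 1.35 rad at most. A light spring always closes it (about 0.35 N m shut, 0.6 N m at 0.75 rad)
- flap_hinge (a point): a point on the flap's hinge axis, at the height of the stay's underside (172 mm above the bench); in the box's frame at x = -6, y = 130 mm
- stay: flat steel stay bar, 30 mm wide, 6 mm thick, level, 22 mm above the roof. Origin on its pivot pin, at the bar's underside; x points along the bar to its free end (x = 258 mm), z up. Four 13 mm holes on its centre line at x = 116, 146, 176, 206 mm. It starts over the roof behind the peg, pointing back and left; the free end can be lifted 0.35 rad and falls back to level, its lowest position
- stay_pivot (a point): the bar's pivot, on the upright pin on the flap's top edge, at the bar's underside; it rides with the flap, 200 mm from the hinge axis (flap shut: straight to the right, box-frame -y, of the hinge). The bar swivels freely about the pin
- stay_hole3 (a point): the centre of the third hole from the pivot (x = 176 mm on the bar), at the bar's underside
- stay_knob (a point): the bar's grip: a black upright knob, 20 mm diameter, standing 33 mm high on the bar's upper face at x = 240 mm. The point is on its axis, 30 mm above the bar's underside (9 mm below the knob's top)
- peg_plate: plate on the roof, 60 x 60 x 5 mm, fixed, with one upright peg on an eccentric disc. Origin at the centre of its underside, axes as the box's. The peg's axis stands 6 mm from the plate's centre, in a direction that is not measured and does not change. Peg: steel, 10 mm diameter, 1 mm chamfer, top 35 mm above the roof (13 mm above the level bar's underside), 20 mm wide shoulder 20 mm above the roof
- flange_a: a plain steel ring, 52 mm across and 10 mm high, lying on the box's roof at the right; a bystander; origin at the centre of its underside
- jar: a white jar with black cap, 52 mm across and 55 mm high, on the roof at the back right; a bystander; origin at the centre of its underside
- flange_b: a plain steel ring, 44 mm across and 10 mm high, on the roof at the back left; a bystander; origin at the centre of its underside
- tee: a polished steel pipe tee, 116 mm long, 81 mm high, lying on the bench at the right; a bystander; origin at the centre of its underside
- hammer: a hammer lying on the bench at the left; a bystander
- wrench: a spanner lying on the bench at the right; a bystander
- cup: a steel cup, 70 mm across and 80 mm high, on the bench at the left; a bystander; origin at the centre of its underside

How it is judged:
On the way, in this order (a step that is already met when the one before it is completed fails the run):
1. the flap is swung out (value of joint flap above 0.2 rad), for 0.1 s.
2. the third hole is down over the peg (z of stay_hole3 in the frame of hood below 0.176 m and horizontal distance between stay_hole3 and peg_plate below 0.012 m and value of joint flap above 0.25 rad), for 0.2 s.
At the end, for the whole second after the job is handed in: The bar's third hole is right down over the peg (hole centre at the bar's underside below 176 mm; level is 172, riding on the peg 185) and within 12 mm of the plate's centre sideways; the flap stands open by over 0.25 rad by itself; bar under 20 mm/s, flap under 0.05 rad/s (all of step 2 and linear speed of stay below 0.02 m/s and not (velocity of joint flap above 0.05 rad/s) and not (velocity of joint flap below -0.05 rad/s)); the robot touches nothing.
It fails at once if the bar is forced against the peg or its plate with more than 20 N (contact force between stay and peg_plate above 20 N).
It fails at once if a bystander is moved by more than 30 mm (distance of any of flange_a, jar, flange_b, tee, hammer, wrench, cup from where it was at the start of the episode above 0.03 m).
It also fails if it takes over 64 s, if anything falls off the work surface, if the arm or the gripper's body presses on something with over 40 N, if the wrist force passes 120 N, or if a joint passes its speed limit or range.

## Working session

There is one attempt and no reset: what is moved stays moved. The work goes in short steps, Python scripts to look and compute and a tool call to move; the robot and the scene stay as the last step left them, time stands still between calls to the robot, and variables do not carry over. Pictures are saved under pics/ and viewed, at most 10 in all, crops included, and the job is handed in when it is done.

Besides the shell and the picture viewer there is one more tool, called after ">>>" as a command line: name --pt "numbers of a row" for each row, then --argument value for the rest. step_arm: Moves the arm, as the interface text tells. Its arguments: {"type":"object","properties":{"rows":{"type":"array"},"jaw":{"type":"number"},"squeeze":{"type":"number"}},"required":["rows"]}

```bash
mkdir -p pics
cat > h.py <<'E'
import numpy as np, cv2
from rig import get_obs, camera, hand_in, cut_out, robot
def K(c):
    h,w=c["depth"].shape; f=h/2/np.tan(np.radians(c["fov_y"])/2)
    return np.array([[f,0,c["cx"]],[0,f,c["cy"]],[0,0,1.]]), np.array([c["k1"],0,0,0,0.])
def rays(c,uv):
    k,d=K(c); n=cv2.undistortPoints(np.float64(uv).reshape(-1,1,2),k,d).reshape(-1,2)
    return np.c_[n[:,0],-n[:,1],-np.ones(len(n))]
def world(c,uv,z=None):
    """z None: use depth; else intersect with plane of height z"""
    E=np.array(c["extrinsics"]); uv=np.float64(uv).reshape(-1,2); r=rays(c,uv)
    if z is None:
        d=c["depth"][uv[:,1].round().astype(int),uv[:,0].round().astype(int)]
        return (r*d[:,None])@E[:3,:3].T+E[:3,3]
    R=r@E[:3,:3].T; return E[:3,3]+R*((z-E[2,3])/R[:,2])[:,None]
def pix(c,p):
    E=np.linalg.inv(np.array(c["extrinsics"])); q=np.float64(p).reshape(-1,3)@E[:3,:3].T+E[:3,3]
    k,d=K(c); return cv2.projectPoints(q*[1,-1,-1],np.zeros(3),np.zeros(3),k,d)[0].reshape(-1,2)
E
python3 - <<'E'
from h import *
o=get_obs(); print({k:np.round(v,3) for k,v in o.items()},robot.tip_extent)
for n in("scene","top"):
    c=camera(n); cv2.imwrite(f"pics/{n}0.png",c["pixels"]); print(n,np.round(c["extrinsics"],3).tolist(),c["fov_y"],c["k1"])
    for l in("hood","flap","stay","stay_knob","stay_hole3","stay_pivot","peg_plate","flange_a","jar","flange_b","tee","cup"):
        try:
            for r in cut_out(l,n)[:2]:
                v,u=np.nonzero(r["region"]&(c["depth"]>0)); w=world(c,np.c_[u,v])
                print(l,round(r["confidence"],2),np.round(r["extent"]),len(u),np.round(np.median(w,0),3),np.round(np.percentile(w,[2,98],0),3).tolist())
        except Exception as e: print(l,e)
E
```

```text
{'time': np.float64(0.0), 'q': array([ 1.021,  0.528,  1.434, -0.   ,  1.181, -0.178]), 'joint_velocities': array([-0.001,  0.   , -0.   ,  0.   , -0.001, -0.001]), 'joint_torque': array([-2.0000e-03, -4.4005e+01, -1.7659e+01,  6.3000e-02,  5.8000e-02,
       -0.0000e+00]), 'position': array([0.226, 0.582, 0.404]), 'tool_rot': array([ 0.184,  0.983, -0.001, -0.   ]), 'ft_force': array([ 0.996, -0.187, -0.857]), 'moment': array([ 0.042, -0.03 ,  0.074]), 'grip_force': np.float64(0.0), 'grip_width': np.float64(0.087)} 0.1822
scene [[-0.785, -0.516, 0.341, 0.966], [0.619, -0.658, 0.429, 0.524], [0.003, 0.548, 0.836, 1.2], [0.0, 0.0, 0.0, 1.0]] 51.34991489215153 -0.055792117514619814
hood 0.69 [280. 221. 140. 137.] 10894 [ 0.654 -0.031  0.149] [[0.493, -0.23, 0.015], [0.814, 0.1, 0.18]]
flap 0.85 [310. 194.  72.  79.] 1139 [ 0.561 -0.058  0.177] [[0.415, -0.175, 0.002], [0.69, 0.046, 0.209]]
stay 0.68 [291. 195.  34.  76.] 820 [ 0.596 -0.056  0.178] [[0.481, -0.138, 0.149], [0.691, 0.021, 0.209]]
stay_knob 0.72 [292. 200.  34.  75.] 790 [ 0.597 -0.055  0.178] [[0.489, -0.137, 0.15], [0.6
[... 2193 characters left out ...]
056 0.158] [[0.716, 0.036, 0.15], [0.756, 0.075, 0.162]]
flange_a 0.43 [382. 188.  20.  18.] 151 [ 0.597 -0.196  0.159] [[0.573, -0.217, 0.151], [0.619, -0.169, 0.162]]
jar 0.55 [377. 148.  22.  23.] 349 [ 0.693 -0.179  0.203] [[0.674, -0.202, 0.16], [0.72, -0.158, 0.207]]
flange_b 0.64 [291. 136.  15.  11.] 116 [0.733 0.056 0.158] [[0.716, 0.036, 0.15], [0.756, 0.075, 0.162]]
flange_b 0.43 [382. 188.  20.  18.] 151 [ 0.597 -0.196  0.159] [[0.573, -0.217, 0.151], [0.619, -0.169, 0.162]]
tee 0.9 [460. 207.  23.  40.] 626 [ 0.556 -0.428  0.043] [[0.501, -0.455, -0.001], [0.615, -0.413, 0.084]]
cup 0.78 [195. 266.  25.  22.] 541 [0.386 0.351 0.04 ] [[0.357, 0.308, -0.001], [0.419, 0.37, 0.081]]
```

View pics/top0.png

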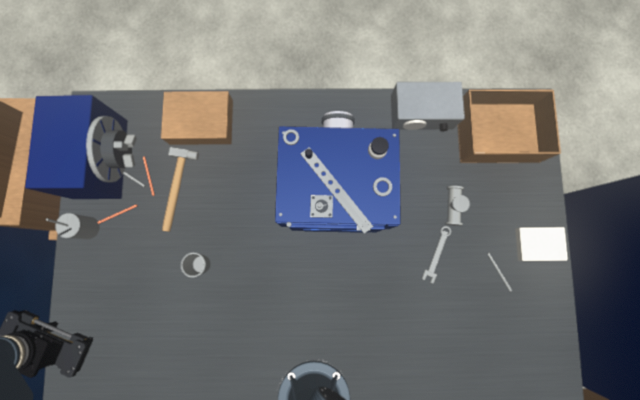

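View pics/scene0.png

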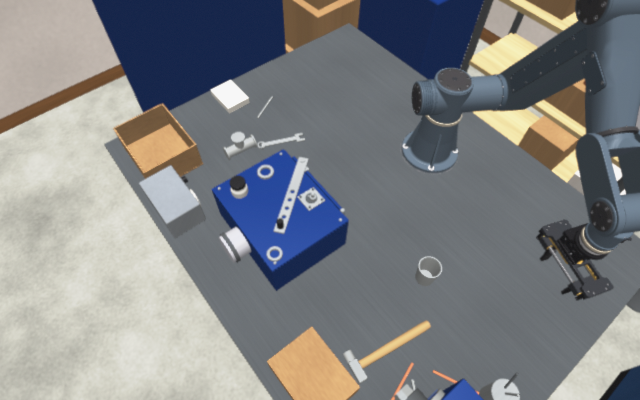

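The top view shows the knob at about (309,153), the pivot end at (366,227) and the peg plate at (321,206). The scene view agrees, with the knob at (279,226) and the plate at (311,199). Next I'll refine these positions.

Run:
```python
from h import *
c=camera("top"); im=c["pixels"]; s=camera("scene")
cr=cv2.resize(im[120:240,265:415],None,fx=5,fy=5,interpolation=cv2.INTER_CUBIC); cv2.imwrite("pics/topcrop.png",cr[:600,:800])
cs=cv2.resize(s["pixels"][145:285,205:355],None,fx=4,fy=4,interpolation=cv2.INTER_CUBIC); cv2.imwrite("pics/scenecrop.png",cs)
for n,cam in(("top",c),("scene",s)):
    v,u=np.mgrid[0:400,0:640]; w=world(cam,np.c_[u.ravel(),v.ravel()]); ok=(cam["depth"].ravel()>0)
    box=ok&(abs(w[:,0]-.65)<.22)&(abs(w[:,1]+.07)<.22)
    roof=box&(abs(w[:,2]-.15)<.006)
    r=cv2.minAreaRect(np.float32(w[box&(w[:,2]>.14)&(w[:,2]<.165),:2])*1000); print(n,"roof",r)
    b=w[box&(abs(w[:,2]-.178)<.005)]; 
    r=cv2.minAreaRect(np.float32(b[:,:2])*1000); print("bar",len(b),r, np.median(b[:,2]))
    k=w[box&(w[:,2]>.205)&(np.hypot(w[:,0]-.685,w[:,1]-.01)<.04)]; print("knobtop",len(k),k.mean(0) if len(k) else None)
    P=w[box&(w[:,2]>.168)&(np.hypot(w[:,0]-.544,w[:,1]+.029)<.025)]; print("peg",len(P),P.round(4).tolist()[:12],P.mean(0) if len(P) else None)
for n,cam in(("top",c),("scene",s)):
    try:
        for r in cut_out("peg_plate",n)[:2]:
            v,u=np.nonzero(r["region"]); w=world(cam,np.c_[u,v]+0.0,.155); rr=cv2.minAreaRect(np.float32(w[:,:2])*1000); print(n,r["confidence"],"plate",w.mean(0),rr)
    except Exception as e: print(e)
```

```text
top roof ((624.0792236328125, -73.78361511230469), (341.1250915527344, 288.74664306640625), 88.47473907470703)
bar 1023 ((609.6940307617188, -71.48245239257812), (225.01962280273438, 244.30519104003906), 77.67632293701172) 0.17640784590981906
knobtop 41 [0.67917842 0.00677658 0.20762428]
peg 34 [[0.5517, -0.0182, 0.1686], [0.5515, -0.0208, 0.1702], [0.5517, -0.0235, 0.1686], [0.5489, -0.0155, 0.1693], [0.5489, -0.0181, 0.1699], [0.549, -0.0235, 0.1683], [0.5488, -0.0262, 0.1697], [0.5461, -0.0128, 0.1704], [0.546, -0.0155, 0.171], [0.5443, -0.0181, 0.1834], [0.5443, -0.0208, 0.1839], [0.5446, -0.0234, 0.1816]] [ 0.54218791 -0.02108208  0.17355796]
scene roof ((624.292236328125, -71.50689697265625), (342.29962158203125, 290.270263671875), 87.87479400634766)
bar 731 ((587.0185546875, -92.58268737792969), (249.23544311523438, 219.61875915527344), 7.168874263763428) 0.17788921454887663
knobtop 35 [0.67818138 0.010215   0.20984063]
peg 35 [[0.5398, -0.0234, 0.1852], [0.5369, -0.0223, 0.1838], [0.5422, -0.0202, 0.1858], [0.54, -0.0184, 0.1859], [0.5372, -0.017, 0.185], [0.5426, -0.0295, 0.17], [0.5399, -0.0281, 0.1693], [0.5447, -0.0171, 0.1864], [0.5425, -0.0151, 0.1868], [0.5401, -0.0134, 0.1866], [0.5319, -0.0189, 0.1726], [0.5444, -0.0273, 0.169]] [ 0.5415377  -0.01731429  0.17510131]
top 0.98 plate [ 0.54379435 -0.02784051  0.155     ] ((544.1416625976562, -27.628982543945312), (56.994483947753906, 57.289825439453125), 89.66047668457031)
scene 0.77 plate [ 0.54231983 -0.02500264  0.155     ] ((541.776123046875, -24.91130828857422), (62.93071365356445, 63.526100158691406), 1.070754885673523)
scene 0.48 plate [0.6811544  0.43623744 0.155     ] ((655.74365234375, 437.42333984375), (80.94288635253906, 235.6534423828125), 80.61773681640625)
```

View pics/topcrop.png

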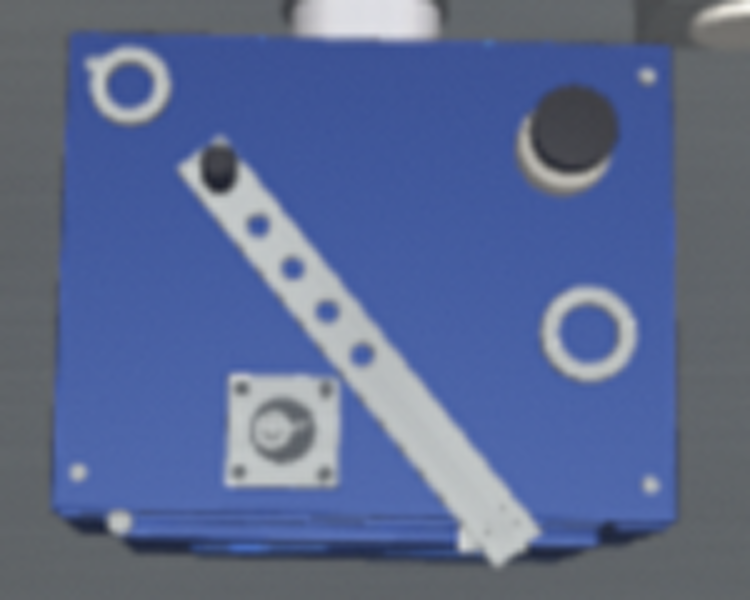

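View pics/scenecrop.png

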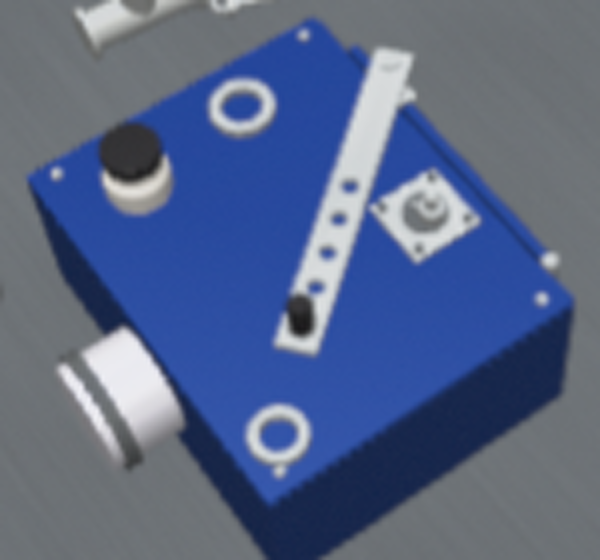

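The crops show the holes at about (362,354), (327,311), (292,268) and (258,224) in topcrop. The plate centre is at (283,430) with the peg offset to its left, near (272,428). The hinge cap is at (120,521).

```bash
cat > m.py <<'E'
from h import *
c=camera("top"); s=camera("scene")
T=lambda p,z: world(c,(np.float64(p)+.5)/5-.5+[265,120],z)
S=lambda p,z: world(s,(np.float64(p)+.5)/4-.5+[205,145],z)
p=lambda n,x: print(n,(np.asarray(x)[:,:2]*1000).round(1).tolist())
p("corners T BL BR FL FR",T([[70,35],[672,45],[52,510],[675,522]],.15))
p("corners S FR BR BL FL",S([[313,18],[28,178],[270,505],[573,298]],.15))
p("holes T",T([[362,354],[327,311],[292,268],[258,224]],.177))
p("holes S",S([[350,186],[339,218],[328,253],[316,287]],.177))
p("plate T",T([[228,375],[337,375],[339,486],[226,486]],.155)); p("plate S",S([[434,168],[481,221],[416,263],[370,210]],.155))
p("hinge T",T([[120,521]],.165)); p("hinge S",S([[550,260]],.165))
for n,cam in(("T",c),("S",s)):
    v,u=np.mgrid[100:300,150:450]; w=world(cam,np.c_[u.ravel(),v.ravel()]); q=np.hypot(w[:,0]-.544,w[:,1]+.026)<.025
    a=w[q&(w[:,2]>.180)]; b=w[q&(w[:,2]>.1665)]; print(n,"peg top",len(a),a.mean(0).round(4),a.min(0).round(4),a.max(0).round(4),"shoulder",b.mean(0).round(4))
E
python3 m.py
```

```text
corners T BL BR FL FR [[768.9, 91.4], [761.7, -247.5], [501.6, 98.2], [493.0, -238.6]]
corners S FR BR BL FL [[495.1, -235.7], [761.5, -241.8], [770.5, 95.2], [501.6, 98.4]]
holes T [[581.5, -68.9], [604.9, -50.5], [628.5, -32.0], [652.8, -13.9]]
holes S [[581.0, -66.9], [604.4, -48.9], [628.8, -29.4], [652.5, -11.4]]
plate T [[574.0, 2.9], [573.7, -56.3], [513.2, -56.7], [513.5, 4.1]]
plate S [[512.1, -53.2], [514.3, 6.8], [575.5, 6.0], [574.0, -52.6]]
hinge T [[494.2, 60.3]]
hinge S [[500.4, 69.6]]
T peg top 9 [ 0.5417 -0.0207  0.1836] [ 0.5387 -0.0234  0.1822] [ 0.5445 -0.0181  0.1861] shoulder [ 0.5416 -0.0209  0.1724]
S peg top 10 [ 0.5406 -0.0185  0.1838] [ 0.5371 -0.025   0.1804] [ 0.5444 -0.0143  0.1861] shoulder [ 0.5416 -0.0176  0.1747]
```

>>> step_arm --pt "0.05 -0.06 0.005 0 0 0" --pt "0.05 -0.06 0.005 0 0 0" --pt "0.05 -0.06 0.005 0 0 0" --pt "0.05 -0.06 0.005 0 0 0" --pt "0.05 -0.06 0.005 0 0 0" --pt "0.05 -0.06 0.005 0 0 0" --pt "0.05 -0.06 0 0 0 0" --pt "0.05 -0.06 0 0 0 0" --pt "0 0 0 0 0 0" --jaw 0.06

```text
time: 2.72
position: [0.5491, 0.1953, 0.4288]
tool_rot: [0.187, 0.982, -0.0, 0.001]
ft_force: [-0.9, 0.3, 0.4]
grip_width: 0.0599
grip_force: 0.0
```

>>> step_arm --pt "0.026 -0.037 0 0 0 9.9" --pt "0.026 -0.037 0 0 0 9.9" --pt "0.026 -0.037 0 0 0 9.9" --pt "0.026 -0.037 0 0 0 9.9" --pt "0.013 -0.02 0 0 0 9.9" --pt "0.013 -0.02 0 0 0 9.9" --pt "0 0 0 0 0 0" --pt "0 0 0 0 0 0"

```text
time: 3.72
position: [0.6753, 0.0124, 0.4285]
tool_rot: [-0.326, 0.945, 0.001, -0.001]
ft_force: [0.5, 0.8, -0.8]
grip_width: 0.0601
grip_force: 0.0
```

>>> step_arm --pt "0.0034 -0.0045 -0.015 0 0 0" --pt "0 0 -0.015 0 0 0" --pt "0 0 -0.015 0 0 0" --pt "0 0 -0.0165 0 0 0" --pt "0 0 0 0 0 0"

```text
time: 4.35
position: [0.6788, 0.0066, 0.3647]
tool_rot: [-0.327, 0.945, 0.001, -0.002]
ft_force: [-0.1, -0.1, 0.1]
grip_width: 0.0603
grip_force: 0.0
```

>>> step_arm --pt "0 0 0 0 0 0" --pt "0 0 0 0 0 0" --pt "0 0 0 0 0 0" --pt "0 0 0 0 0 0" --pt "0 0 0 0 0 0" --pt "0 0 0 0 0 0" --jaw 0.0 --squeeze 15

```text
time: 5.1
position: [0.6795, 0.0065, 0.3673]
tool_rot: [-0.327, 0.945, -0.0, 0.0]
ft_force: [0.5, -0.4, -0.6]
grip_width: 0.0196
grip_force: 15.0
```

>>> step_arm --pt "-0.0005 -0.0004 0.007 0 0 0" --pt "-0.001 -0.0006 0.007 0 0 0" --pt "-0.001 -0.001 0.007 0 0 0" --pt "-0.0015 -0.001 0.007 0 0 0" --pt "0 0 0 0 0 0"

```text
time: 5.72
position: [0.6755, 0.0034, 0.3963]
tool_rot: [-0.327, 0.945, -0.0, 0.001]
ft_force: [1.4, 0.8, -0.1]
grip_width: 0.0196
grip_force: 15.0
```

>>> step_arm --pt "-0.005 0.0003 0 0 0 -0.4" --pt "-0.01 0.0007 0 0 0 -0.8" --pt "-0.01 0.0007 0 0 0 -0.8" --pt "-0.01 0.0007 0 0 0 -0.8" --pt "-0.01 0.0007 0 0 0 -0.8" --pt "-0.01 0.0007 0 0 0 -0.8" --pt "-0.01 0.0007 0 0 0 -0.8" --pt "-0.01 0.0007 0 0 0 -0.8" --pt "-0.0077 0.001 0 0 0 -0.5" --pt "0 0 0 0 0 0" --pt "0 0 0 0 0 0"

```text
time: 7.1
position: [0.5928, 0.0101, 0.3957]
tool_rot: [-0.272, 0.962, 0.0, 0.001]
ft_force: [5.0, 3.9, -0.0]
grip_width: 0.0192
grip_force: 15.0
```

Run:
```python
from h import *
o=get_obs(); print(o["position"],o["tool_rot"],o["ft_force"],o["moment"])
a=[]
for n,(x0,x1,y0,y1) in(("top",(265,415,120,270)),("scene",(230,380,130,260))):
    i=camera(n)["pixels"]; cv2.imwrite(f"pics/{n}_raw.png",i); a.append(cv2.resize(i[y0:y1,x0:x1],(400,int(400*(y1-y0)/(x1-x0))),interpolation=cv2.INTER_CUBIC))
H=max(x.shape[0] for x in a); cv2.imwrite("pics/b.png",np.hstack([cv2.copyMakeBorder(x,0,H-x.shape[0],0,0,0) for x in a]))
```

```text
[0.59277585 0.01010802 0.39571616] [-2.71868163e-01  9.62333474e-01  3.53192116e-04  1.36496976e-03] [ 4.97919947  3.86745286 -0.03519292] [ 0.67061263 -0.83964158 -0.07996853]
```

View pics/b.png

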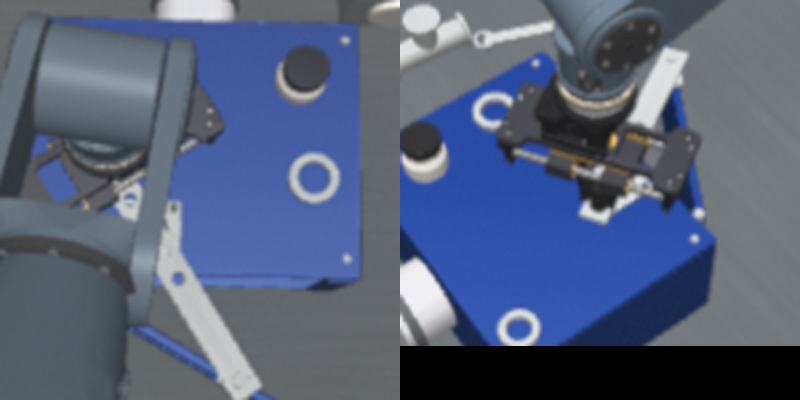

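The top view shows hole 1 at (178,278) and hole 4 at (130,198) in the crop. The flap is well open and the bar is still lifted clear of the peg.

Run:
```python
from h import *
c=camera("top"); f=400/150
im=c["pixels"]; 
q=(np.float64([[178,278],[130,198]])+.5)/f-.5+[265,120]
# refine dark/edge: local view printed
for (u,v) in q.round().astype(int): print(im[v-4:v+5,u-4:u+5].mean(2).astype(int))
a=world(c,q[:1],.192+0)[0]; b=world(c,q[1:],.203)[0]; print(q,a,b,np.hypot(*(b-a)[:2]),np.degrees(np.arctan2(*(b-a)[1::-1])))
```

```text
[[193 192 193 193 191 189 190 190 182]
 [193 192 190 184 176 178 184 190 191]
 [194 191 180 150 133 136 156 181 191]
 [194 189 165 127 111 113 130 165 188]
 [195 188 159 131 125 125 133 162 185]
 [193 190 168 143 133 130 136 165 186]
 [189 193 184 163 149 146 155 180 191]
 [177 193 193 186 181 178 183 189 193]
 [152 181 193 193 192 190 191 192 192]]
[[160 147 133 151 178 189 198 200 183]
 [141 149 158 176 190 191 195 199 188]
 [131 179 180 160 151 148 169 192 188]
 [121 182 171 133 119 116 138 179 185]
 [113 178 167 148 147 142 142 173 177]
 [142 188 188 191 193 191 178 180 163]
 [186 197 190 174 161 172 185 187 158]
 [191 200 196 183 167 173 190 187 143]
 [167 195 202 198 194 195 198 188 137]]
[[331.4375 223.9375]
 [313.4375 193.9375]] [ 0.490942   -0.05259264  0.192     ] [ 0.56805299 -0.00644242  0.203     ] 0.08986626952389604 30.900135024846694
```

>>> step_arm --pt "-0.002 0.0005 0 0 0 0" --pt "0.0007 0.0004 -0.0035 0 0 0" --pt "0.0007 0.0004 -0.0035 0 0 0" --pt "0 0 0 0 0 0" --pt "0 0 0 0 0 0"

```text
time: 7.88
position: [0.5924, 0.0114, 0.3887]
tool_rot: [-0.272, 0.962, 0.0, 0.001]
ft_force: [5.1, 3.6, 0.2]
grip_width: 0.02
grip_force: 15.0
```

>>> step_arm --pt "0.0002 0.0001 -0.0015 0 0 0" --pt "0.0002 0.0001 -0.0015 0 0 0" --pt "0 0 0 0 0 0"

```text
time: 8.25
position: [0.5928, 0.0115, 0.3857]
tool_rot: [-0.272, 0.962, 0.0, 0.001]
ft_force: [5.9, 3.0, 0.2]
grip_width: 0.0194
grip_force: 15.0
```

>>> step_arm --pt "0.0001 0.0001 -0.001 0 0 0" --pt "0 0 0 0 0 0"

```text
time: 8.5
position: [0.5929, 0.0116, 0.3847]
tool_rot: [-0.272, 0.962, 0.0, 0.001]
ft_force: [5.1, 3.4, 0.7]
grip_width: 0.0196
grip_force: 15.0
```

>>> step_arm --pt "0.0001 0.0001 -0.001 0 0 0" --pt "0 0 0 0 0 0"

```text
time: 8.75
position: [0.593, 0.0117, 0.3837]
tool_rot: [-0.272, 0.962, 0.0, 0.001]
ft_force: [5.8, 2.8, 0.4]
grip_width: 0.0194
grip_force: 15.0
```

>>> step_arm --pt "0.0002 0.0001 -0.001 0 0 0" --pt "0 0 0 0 0 0"

```text
time: 9.0
position: [0.5932, 0.0118, 0.3827]
tool_rot: [-0.272, 0.962, 0.0, 0.001]
ft_force: [5.1, 3.0, 0.1]
grip_width: 0.0193
grip_force: 15.0
```

>>> step_arm --pt "0.0002 0.0001 -0.001 0 0 0" --pt "0 0 0 0 0 0"

```text
time: 9.25
position: [0.5933, 0.0118, 0.3817]
tool_rot: [-0.272, 0.962, 0.0, 0.001]
ft_force: [5.4, 2.1, 0.5]
grip_width: 0.0196
grip_force: 15.0
```

>>> step_arm --pt "0.0002 0.0001 -0.001 0 0 0" --pt "0.0002 0.0001 -0.001 0 0 0" --pt "0 0 0 0 0 0"

```text
time: 9.62
position: [0.5937, 0.012, 0.3796]
tool_rot: [-0.272, 0.962, 0.0, 0.001]
ft_force: [4.3, 2.3, -0.0]
grip_width: 0.0194
grip_force: 15.0
```

>>> step_arm --pt "0.0002 0.0001 -0.001 0 0 0" --pt "0.0002 0.0001 -0.001 0 0 0" --pt "0 0 0 0 0 0"

```text
time: 10.0
position: [0.594, 0.0122, 0.3775]
tool_rot: [-0.272, 0.962, 0.0, 0.001]
ft_force: [4.3, 2.4, 0.6]
grip_width: 0.0192
grip_force: 15.0
```

>>> step_arm --pt "0.0002 0.0001 -0.0015 0 0 0" --pt "0.0002 0.0001 -0.0015 0 0 0" --pt "0 0 0 0 0 0"

```text
time: 10.38
position: [0.5944, 0.0124, 0.3745]
tool_rot: [-0.272, 0.962, 0.0, 0.001]
ft_force: [4.4, 2.6, -0.2]
grip_width: 0.0195
grip_force: 15.0
```

>>> step_arm --pt "0.0002 0.0001 -0.0015 0 0 0" --pt "0.0002 0.0001 -0.0015 0 0 0" --pt "0 0 0 0 0 0"

```text
time: 10.75
position: [0.5948, 0.0126, 0.3715]
tool_rot: [-0.272, 0.962, 0.0, 0.001]
ft_force: [5.5, 2.6, -0.0]
grip_width: 0.0194
grip_force: 15.0
```

>>> step_arm --pt "0.0001 0.0001 -0.0015 0 0 0" --pt "0.0001 0.0001 -0.001 0 0 0" --pt "0 0 0 0 0 0"

```text
time: 11.12
position: [0.595, 0.0127, 0.3691]
tool_rot: [-0.272, 0.962, -0.0, 0.001]
ft_force: [4.1, 2.9, -0.4]
grip_width: 0.0196
grip_force: 15.0
```

>>> step_arm --pt "0.0002 0.0001 -0.001 0 0 0" --pt "0.0005 0.0003 0 0 0 0" --pt "0 0 0 0 0 0"

```text
time: 11.5
position: [0.5957, 0.0131, 0.3682]
tool_rot: [-0.272, 0.962, -0.0, 0.001]
ft_force: [3.7, 2.7, -0.2]
grip_width: 0.0195
grip_force: 15.0
```

>>> step_arm --pt "0.0006 0.0003 0 0 0 0" --pt "0 0 0 0 0 0"

```text
time: 11.75
position: [0.5963, 0.0133, 0.368]
tool_rot: [-0.273, 0.962, -0.0, 0.0]
ft_force: [4.7, 2.6, 1.0]
grip_width: 0.0193
grip_force: 15.0
```

>>> step_arm --pt "0.0006 0.0003 0 0 0 0" --pt "0 0 0 0 0 0"

```text
time: 12.0
position: [0.5969, 0.0136, 0.3678]
tool_rot: [-0.273, 0.962, -0.0, 0.0]
ft_force: [4.1, 2.5, 1.4]
grip_width: 0.0195
grip_force: 15.0
```

>>> step_arm --pt "0.0006 0.0003 0 0 0 0" --pt "0 0 0 0 0 0"

```text
time: 12.25
position: [0.5972, 0.0138, 0.3677]
tool_rot: [-0.273, 0.962, -0.0, -0.001]
ft_force: [3.4, 1.5, 1.9]
grip_width: 0.0192
grip_force: 15.0
```

>>> step_arm --pt "0.0006 0.0003 0 0 0 0" --pt "0 0 0 0 0 0"

```text
time: 12.5
position: [0.5974, 0.014, 0.3676]
tool_rot: [-0.273, 0.962, -0.0, -0.001]
ft_force: [-0.6, 0.1, 3.9]
grip_width: 0.0192
grip_force: 15.0
```

The peg now carries the flap's load, since the pull on the gripper has dropped to zero. I'll release the knob.

>>> step_arm --pt "0 0 0 0 0 0" --pt "0 0 0 0 0 0" --pt "0 0 0 0 0 0" --pt "0 0 0 0 0 0" --jaw 0.05

```text
time: 13.0
position: [0.5979, 0.0142, 0.3675]
tool_rot: [-0.273, 0.962, 0.0, -0.0]
ft_force: [0.3, -0.7, -0.0]
grip_width: 0.0476
grip_force: 0.0
```

>>> step_arm --pt "0 0 0.01 0 0 0" --pt "0 0 0.02 0 0 0" --pt "0 0 0.03 0 0 0" --pt "0 0 0.03 0 0 0" --pt "-0.01 0.04 0.02 0 0 0" --pt "-0.01 0.05 0 0 0 0" --pt "-0.01 0.05 0 0 0 0" --pt "-0.01 0.05 0 0 0 0" --pt "-0.01 0.05 0 0 0 0" --pt "0 0.05 0 0 0 0" --pt "0 0.05 0 0 0 0" --pt "0 0 0 0 0 0"

```text
time: 14.5
position: [0.5472, 0.3574, 0.4782]
tool_rot: [-0.275, 0.961, 0.0, 0.001]
ft_force: [0.3, -0.8, 1.1]
grip_width: 0.0501
grip_force: 0.0
```

Run:
```python
from h import *
o=get_obs(); print(o["time"],o["position"],o["ft_force"])
a=[]
for n,(x0,x1,y0,y1) in(("top",(265,415,120,270)),("scene",(230,380,130,280))):
    c=camera(n); i=c["pixels"]; a.append(cv2.resize(i[y0:y1,x0:x1],(400,400),interpolation=cv2.INTER_CUBIC))
    v,u=np.mgrid[100:300,150:450]; w=world(c,np.c_[u.ravel(),v.ravel()])
    for x in (60,100,200): # bar top height along the bar
        p=np.array([.391,-.111])+x/1000*np.array([.855,.519]); q=np.hypot(*(w[:,:2]-p).T)<.008; print(n,x,q.sum(),np.median(w[q,2]))
cv2.imwrite("pics/c.png",np.hstack(a))
```

```text
14.5 [0.5471887  0.35740957 0.47820591] [ 0.30577185 -0.77762291  1.08902918]
top 60 37 0.17655704347675572
top 100 36 0.17579892859630736
top 200 23 0.17537002015272785
scene 60 16 0.17875111103261043
scene 100 18 0.17865488545834396
scene 200 22 0.17664921428967473
```

View pics/c.png

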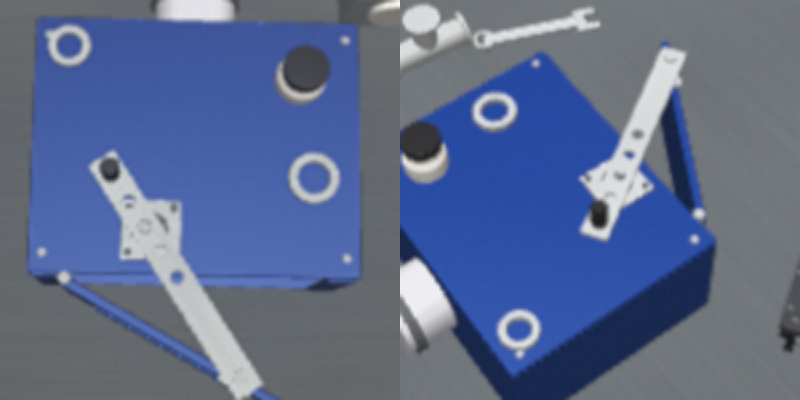

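The bar lies level, with its top at about 177 mm. The peg shows in the third hole, at (145,226) in the left crop, and the flap stays open with the gripper clear.

```bash
python3 -c "
from rig import hand_in; print(hand_in())"
```

```text
the job is handed in; nothing more can be done
None
```

The flap is propped open by the bar's third hole, which is fully down over the peg; the knob is released, no other object was touched as far as the pictures show, and the job is handed in (no verdict came back).

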